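# Tension the saw blade to a firm set feel

## Task

Hang the ribbed saw blade on the tensioning frame with the slots in its ends over the two pins and lying flat on the blocks, then wind the black wheel clockwise until the blade is firmly tight and let go. The slack wheel drags at about 0.40 N m; stop when it takes about 0.64 N m to turn it on, and do not overtighten. Leave the other things on the bench where they are.

Things in the scene. Friction and masses are not known exactly. Their poses are not given: they have to be found in the camera images.
- saw_blade: loose steel saw blade, 120 g, 164 long (its x) x 23 wide x 5 thick, lying flat; fine teeth along its -y edge, either way round will do. On top in the middle a grey grip rib 70 long x 10 wide (its y) x 20 high: its top is 25 above the underside. Each end has a slot right through, 11 wide, from 51 to 75 mm from the middle along x. Origin: centre of the underside, z up
- tension_frame: grey frame fixed to the bench, base plate 280 (x) x 84 x 10. Along its x axis, at y = 0: anchor pin at x = -90; tension pin on a sprung carriage, at the start somewhere from x = +34 to +45 (not measured); gear housing at x = +125, 62 square, top at z = 56, with the wheel above. Origin on the bench under the plate, z up. Only housing and wheel are higher than 46
- anchor_pin: fixed pin of the frame, axes parallel to the frame's: block 26 square whose flat top (the blade rests there) is 16 above this origin, and a steel pin 8 across, straight to 30 and tapered to its top at 36 above the origin. Origin on the pin's axis, 10 above the bench. The tension pin and its block are alike and as high. Blade tension is the force of the blade on this pin
- hang_point (a point): where the middle of the blade's underside should be put to hang it: on top-of-block height (26 above the bench), 66 mm from the anchor pin towards the wheel; both slots then lie over their pins wherever the tension pin starts, with 7 to 18 mm of slack. Axes parallel to the frame's: blade's x along its x, either way round
- wheel_mid (a point): point on the wheel's upright axis at its mid height, 73 above the bench. The wheel is a black fluted disc 54 across and 22 high (62 to 84 above the bench); grip it across at any angle, it does not rise or sink. Clockwise seen from above it draws the tension pin away from the anchor pin, 8 mm per radian; several grasps may be needed, it stays where it is left
- wheel_top (a point): centre of the wheel's top face, 84 above the bench. Feel: slack, the wheel drags with a constant 0.40 N m; its rim sits on a rubber cushion that gives 0.33 rad per N m and springs back when let go; once the blade is taut the torque rises by 0.008 N m per newton of tension, and tension by some 50 N per radian. Right is 30 N (0.64 N m); good from 21 to 39 N (0.57 to 0.71 N m); above 52 N is overtightened
- pot_1: round white-grey lidded pot, 91 across, 44 high; a bystander, to be left alone
- green_bottle: small green bottle with white cap, 36 across, 90 high; a bystander, to be left alone
- grey_box: small upright grey carton 28x31x75; a bystander, to be left alone
- wax_probe_0: thin double-ended metal modelling instrument 160 long, lying; a bystander, to be left alone
- tweezers: steel tweezers 124 long, lying; a bystander, to be left alone
- spray_can_a: white spray can, 64 across, 232 high; a bystander, to be left alone
Not all that is in view belongs to the job. Several things have the shape of the saw_blade; the one meant has the colours described above.

How it is judged:
On the way, in this order (a step that is already met when the one before it is completed fails the run):
1. the blade hangs on both pins, flat on the blocks, let go and still slack (z of saw_blade in the frame of anchor_pin between 0.013 and 0.019 m and y of saw_blade in the frame of anchor_pin between -0.005 and 0.005 m and x of saw_blade in the frame of anchor_pin between 0.052 and 0.074 m and angle between saw_blade's own z axis and vertical below 0.05 rad and angle between the x axis of saw_blade and the x axis of anchor_pin, either way round below 0.08 rad and contact force between the fingers and saw_blade below 0.2 N and contact force between saw_blade and anchor_pin below 6 N), for 0.2 s.
2. the wheel is wound until the blade tension is 21 to 39 N (z of saw_blade in the frame of anchor_pin between 0.013 and 0.019 m and y of saw_blade in the frame of anchor_pin between -0.005 and 0.005 m and x of saw_blade in the frame of anchor_pin between 0.052 and 0.074 m and angle between saw_blade's own z axis and vertical below 0.05 rad and angle between the x axis of saw_blade and the x axis of anchor_pin, either way round below 0.08 rad and contact force between saw_blade and anchor_pin between 21 and 39 N), for 0.2 s.
At the end, for the whole second after the job is handed in: the blade lies flat over both pins (0.05 rad, resting on the blocks within 3 mm), at rest, under a tension of 21 to 39 N that stays when everything is let go (all of step 2 and linear speed of saw_blade below 0.01 m/s); the robot touches nothing.
It fails at once if the blade is overtightened: more than 52 N on the anchor pin (contact force between saw_blade and anchor_pin above 52 N).
It fails at once if a bystander is moved more than 20 mm (distance of any of pot_1, green_bottle, grey_box, wax_probe_0, tweezers, spray_can_a from where it was at the start of the episode above 0.02 m).
It also fails if it takes over 72 s, if anything falls off the work surface, if the arm or the gripper's body presses on something with over 40 N, if the wrist force passes 120 N, or if a joint passes its speed limit or range.

## Robot

A 6-joint arm with a two-finger parallel gripper is mounted at the origin on a cart in front of the work surface, level with it; the furniture and walls round the work are solid. World frame = base frame: x ahead of the robot, y to its left, z up, the work surface at z = 0. Lengths are in m, angles in rad, forces in N, time in s.
With the tool pointing down it reaches from about 0.3 to 0.825 m from the base axis. Payload 5.4 kg.
Tool frame: the origin (TCP) lies on the centre line of the jaws, within the pads' length; the fingertips stand 25 mm ahead of it and the grasp point (between the pads) lies 6 mm ahead of it; z points along the fingers, y is the line along which they close (so a half turn about z gives the same grasp; the last joint's range is limited). The gripper opens to 92 mm and grips with 3 to 60 N. Pads are 20 mm wide; open, the fingers measure 128 mm over their backs; the gripper's body (75 mm by 189 mm) begins 69 mm behind the grasp point.
Start: joints at [-0.21, 0.158, 1.597, -0, 1.386, -0.21], TCP at [0.575, -0, 0.24] pointing down, gripper open.
Joint ranges: [-2.91, 2.91], [-0.94, 2.29], [0.18, 2.7], [-1.29, 4.43], [0.17, 2.64], [-3, 3]. Speed limits (rad/s): [2.57, 2.57, 3.14, 3.14, 3.14, 3.14].

## Interface

Orientations are given as [roll, pitch, yaw] about the fixed x, y, z axes, in that order (R = Rz(yaw) Ry(pitch) Rx(roll)).
In Python, from cell import env, gripper_to, solver, viewer, current_clock, current_qpos, current_qvel, current_effort, current_eef_pos, current_ee_rot, current_wrist_force, current_moment, current_gripper_width, current_grasp_force gives the robot as it stands. Calls block until the motion is done:
- env.reach(position, orientation): joint-space move of the TCP to a pose.
- env.move_linear(position, vel=0.15, rot=None): straight line of the TCP; rot=None keeps the orientation; vel is the mean speed in m/s.
- env.movej(angles): joint-space move.
- gripper_to(opening, squeeze=None): finger opening in m; squeeze is the grip in N (None keeps the last); returns when the fingers have stopped.
- env.wait(seconds).
- solver.inverse_kinematics(position, orientation): joint angles nearest the present ones, or None.
- viewer.capture(name): name is "scene" or "side" or "wrist"; returns a dict with "img" (400x640x3 uint8, red, green, blue), "z_map" (400x640 float32, m along the optical axis (not along the pixel's ray), 0 where there is no reading), "mtx" (3x3 intrinsics, pixels), "R" (3x3) and "t" (3): a world point X has camera coordinates R X + t. Camera axes: x right, y down, z forward; pixel columns grow to the right and rows downward; lengths in m; the calibration is good to about 2 mm. A picture is of the moment at which its call begins.
A pose or a line that the arm cannot do raises env.Unreachable and nothing moves.
- env.finish_job(): hands the job in; it is judged then, once.
Readings, each from a call of its own:
- current_clock(): time.
- current_qpos(): joint angles.
- current_qvel(): joint speeds.
- current_effort(): joint torques, N m.
- current_eef_pos(): TCP position.
- current_ee_rot(): TCP orientation.
- current_wrist_force(): force on the tool from outside, world axes, zero at the start.
- current_moment(): the same for the moment, N m.
- current_gripper_width(): finger opening in m.
- current_grasp_force(): force on a finger pad.
Only numpy, scipy, OpenCV 4.12 (cv2) and the standard library are available. Lean on these libraries where they do the work, as an engineer would, in place of code of your own. Each camera call takes 0.05 s, during which the arm holds its last target. There are 200 camera calls.

## Working session

There is one attempt and no reset: what is moved stays moved. The work goes in short steps, each a Python script; the robot and the scene stay as the last script left them, time stands still between calls to the robot, and variables do not carry over. Pictures are saved under pics/ and viewed, at most 10 in all, crops included, and the job is handed in when it is done.

```bash
mkdir -p pics; ls
python3 - <<'E'
from cell import *
import cv2,numpy as np
a=viewer.capture("scene");b=viewer.capture("side")
np.savez("s.npz",**a);np.savez("d.npz",**b)
cv2.imwrite("pics/scene.png",a["img"][...,::-1]);cv2.imwrite("pics/side.png",b["img"][...,::-1])
print(current_clock())
E
```

```text
pics
0.1
```

View pics/scene.png

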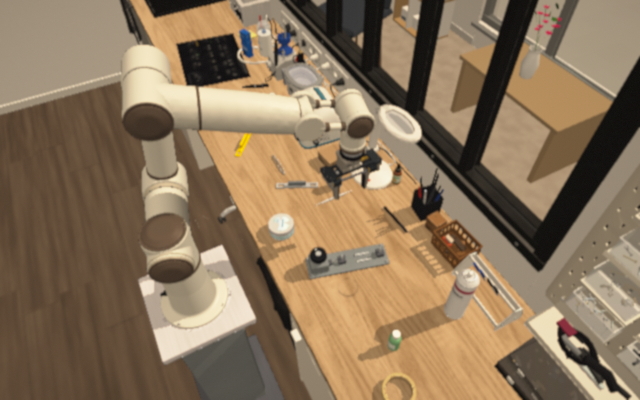

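View pics/side.png

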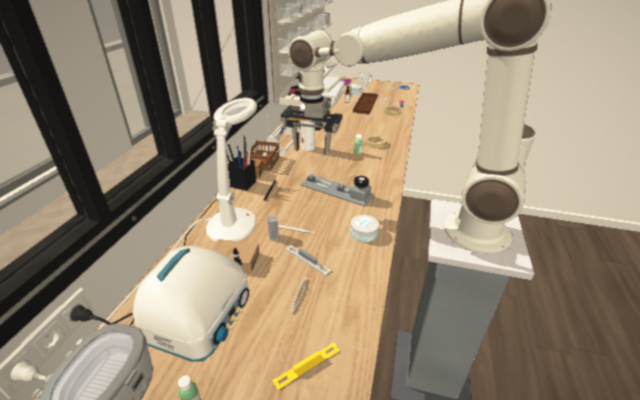

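The scene view shows the frame at about (347,260), with its wheel at (318,255). The steel blade with the grey rib is at (297,184) in the scene view and (308,260) in the side view. The yellow and dark ones are decoys. Next I'll compute rough positions.

```bash
cat > h.py <<'E'
from cell import *
import cv2,numpy as np
def pts(c):
    "world point of every pixel (400x640x3), nan without depth"
    z=np.where(c["z_map"]>0,c["z_map"],np.nan); K=c["mtx"]
    v,u=np.mgrid[:z.shape[0],:z.shape[1]]
    P=np.dstack([(u-K[0,2])/K[0,0]*z,(v-K[1,2])/K[1,1]*z,z])
    return (P-c["t"])@c["R"]
def save(c,n,k=1): cv2.imwrite("pics/"+n,c["img"][...,::-1])
E
python3 - <<'E'
from h import *
np.set_printoptions(precision=3,suppress=True)
P=pts(np.load("s.npz"));Q=pts(np.load("d.npz"))
for n,X,l in(("scene",P,dict(wheel=(318,255),farend=(384,250),bl=(281,184),br=(314,185),mid=(297,184),pot=(281,226),probe1=(320,203),probe2=(350,194),tw=(278,163),can=(465,283),bot=(395,340))),
 ("side",Q,dict(wheel=(361,182),farend=(308,184),b1=(292,250),b2=(325,270),mid=(308,260),pot=(364,228),box=(273,228),probe=(295,230),lamp=(238,108)))):
    for k,(u,v) in l.items(): print(n,k,X[v,u])
E
```

```text
scene wheel [ 0.408 -0.093  0.088]
scene farend [nan nan nan]
scene bl [ 0.455  0.325 -0.001]
scene br [0.565 0.252 0.007]
scene mid [0.504 0.278 0.02 ]
scene pot [0.359 0.102 0.045]
scene probe1 [0.542 0.157 0.01 ]
scene probe2 [ 0.671  0.153 -0.003]
scene tw [0.49  0.432 0.005]
scene can [ 0.695 -0.442  0.21 ]
scene bot [ 0.476 -0.447  0.071]
side wheel [ 0.407 -0.06   0.086]
side farend [ 0.62  -0.113  0.008]
side b1 [0.563 0.258 0.001]
side b2 [0.442 0.314 0.001]
side mid [0.5   0.294 0.007]
side pot [0.359 0.14  0.041]
side box [0.633 0.231 0.051]
side probe [ 0.584  0.162 -0.   ]
side lamp [0.794 0.059 0.361]
```

Run:
```python
from h import *
np.set_printoptions(precision=4,suppress=True)
print(current_ee_rot(),current_eef_pos())
r=list(np.ravel(current_ee_rot()))[:3] if np.size(current_ee_rot())==3 else [np.pi,0,0]
ims=[]
for n,p in(("f",[0.48,-0.09,0.32]),("b",[0.48,0.28,0.30])):
    env.reach(p,r); c=viewer.capture("wrist"); np.savez("w%s.npz"%n,**c)
    ims.append(c["img"]); print(-c["R"].T@c["t"],c["R"])
cv2.imwrite("pics/w1.png",np.vstack([cv2.resize(i,(480,300)) for i in ims])[...,::-1]);print(current_clock())
```

```text
[-3.14   -0.0004  1.5707] [0.5745 0.0001 0.2387]
[ 0.4801 -0.0172  0.4643] [[ 1.     -0.0002 -0.001 ]
 [ 0.0001 -0.9664  0.2571]
 [-0.001  -0.2571 -0.9664]]
[0.4803 0.3519 0.4448] [[ 1.     -0.0006 -0.0008]
 [-0.0004 -0.966   0.2584]
 [-0.0009 -0.2584 -0.966 ]]
2.2417
```

View pics/w1.png

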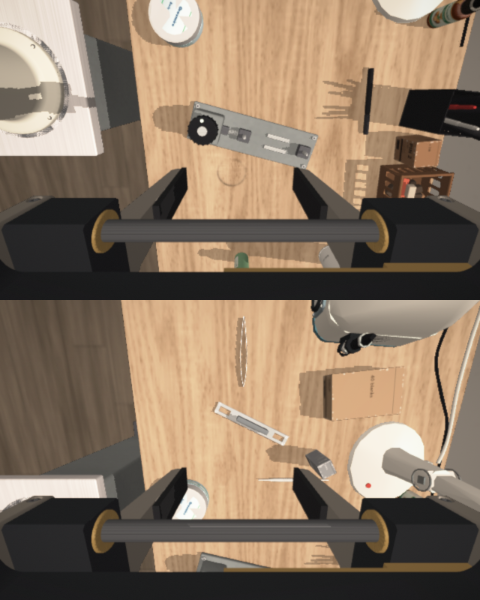

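Both objects are clear. In the 480-wide tiles, the wheel is at (202,128), the anchor pin at (303,152) and the blade at (250,123) in the lower tile. Next I'll measure them from depth.

Run:
```python
from h import *
np.set_printoptions(precision=4,suppress=True)
def reg(P,lo,hi,c,r):
    m=(P[...,2]>lo)&(P[...,2]<hi)&(np.hypot(P[...,0]-c[0],P[...,1]-c[1])<r)
    return m
def rect(X): 
    (c,s,a)=cv2.minAreaRect((X[:,:2]*1000).astype(np.float32)); return np.round(c,1),np.round(s,1),round(a,2)
c=np.load("wf.npz");P=pts(c)
w=P[reg(P,.08,.09,(.40,-.08),.05)];print("wheel",len(w),np.median(w[:,2]),rect(w))
p=P[reg(P,.005,.014,(.49,-.09),.17)];print("plate",len(p),np.median(p[:,2]),rect(p))
p=P[reg(P,.005,.07,(.49,-.09),.17)];print("all",rect(p))
for lo,hi in((.02,.03),(.033,.05)):
  m=reg(P,lo,hi,(.53,-.10),.12).astype(np.uint8)
  n,l=cv2.connectedComponents(m)
  for i in range(1,n):
    X=P[l==i]
    if len(X)>8: print(lo,len(X),X.mean(0),rect(X))
c=np.load("wb.npz");P=pts(c)
m=reg(P,.0025,.04,(.50,.285),.11).astype(np.uint8);n,l,st,ce=cv2.connectedComponentsWithStats(m)
for i in range(1,n):
    if st[i,4]>100: print("blade",st[i],rect(P[l==i]),np.median(P[l==i][:,2]))
r=P[reg(P,.019,.04,(.50,.285),.06)];print("rib",len(r),np.median(r[:,2]),rect(r))
t=P[reg(P,-.01,.002,(.50,.285),.1)];print("table",np.median(t[:,2]))
cf=np.load("wf.npz")["img"][110:240,220:450];cb=c["img"][120:210,260:400]
cv2.imwrite("pics/w2.png",np.vstack([cv2.resize(cf,(690,345)),cv2.resize(cb,(690,250))])[...,::-1])
```

```text
wheel 1215 0.08386333418917132 (array([410.2, -86.4]), array([54.7, 55.3]), 10.79)
plate 5692 0.009932816340872924 (array([ 506.6, -113.2]), array([ 84.4, 279.6]), 74.6)
all (array([ 506.6, -113.2]), array([ 84.4, 279.6]), 74.6)
0.02 9 [ 0.4413 -0.0634  0.0261] (array([441. , -63.2]), array([ 0.8, 11.6]), 67.09)
0.02 384 [ 0.4743 -0.1035  0.0244] (array([ 470.4, -103. ]), array([25.8, 62.6]), 74.75)
0.02 236 [ 0.616  -0.1421  0.0256] (array([ 617.5, -143.6]), array([26.1, 26.7]), 75.03)
0.033 279 [ 0.4345 -0.0829  0.0471] (array([432.1, -89.3]), array([30. , 64.9]), 0.27)
0.033 24 [ 0.4879 -0.1068  0.0425] (array([ 487.9, -107.4]), array([6.1, 6.3]), 89.11)
0.033 27 [ 0.6159 -0.1424  0.0412] (array([ 616. , -143.2]), array([8.1, 5.8]), 73.17)
blade [ 285  136  100   59 1345] (array([504.5, 285. ]), array([ 24.7, 164.1]), 64.12) 0.005250346141742163
rib 320 0.024701320305412465 (array([504.5, 285.8]), array([10., 69.]), 63.5)
table -7.397775682162265e-05
```

View pics/w2.png

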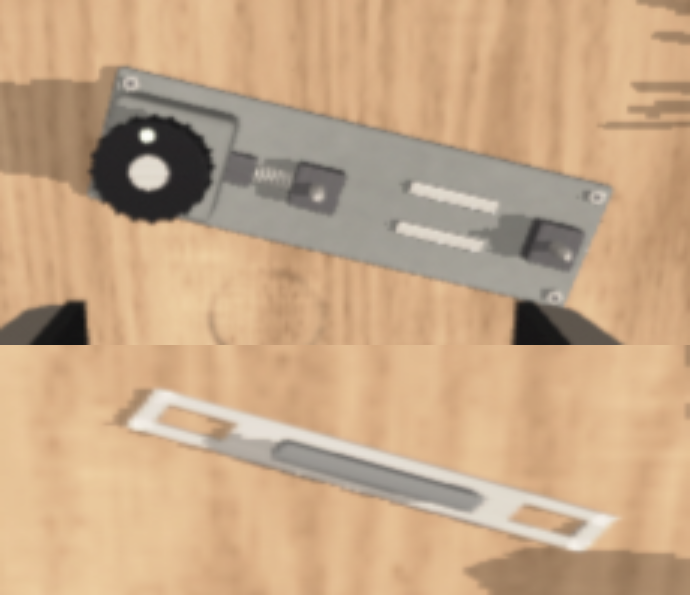

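The frame axis (anchor to wheel) is at 164.6° and the anchor is at about (617,-143.5) mm. The blade centre is at (504.5,285.4) mm, 153.8°. I'll grasp the rib, lift and look from above the frame with the camera on the anchor side.

```bash
cat >> h.py <<'E'
D=np.deg2rad
def down(yawdeg): return [np.pi,0,D(yawdeg)]
A=np.array([.6173,-.1435]); d=np.array([np.cos(D(164.6)),np.sin(D(164.6))])
H=A+.066*d; W=A+.215*d
E
python3 - <<'E'
from h import *
np.set_printoptions(precision=4,suppress=True)
r=down(-26.2)
gripper_to(.05,20)
env.reach([.5045,.2854,.12],r); env.move_linear([.5045,.2854,.0325],vel=.12)
gripper_to(0.0,25); print(current_gripper_width(),current_grasp_force(),current_wrist_force())
env.move_linear([.5045,.2854,.15],vel=.15)
env.reach([*H,.15],down(-15.4)); env.wait(.2)
print(current_gripper_width(),current_eef_pos(),current_ee_rot(),current_clock())
c=viewer.capture("wrist");np.savez("wh.npz",**c);save(c,"wh.png")
E
```

```text
0.009740679462878852 25.000130832195282 [0.1887 0.0393 0.6822]
0.009773513578759526 [ 0.5538 -0.1251  0.15  ] [-3.1415  0.0001 -0.2674] 8.9917
```

View pics/wh.png

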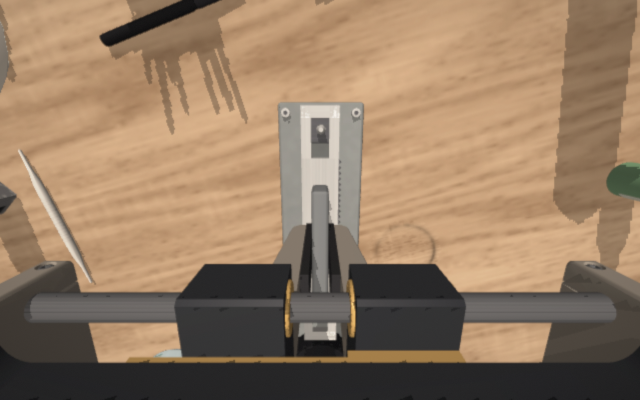

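The blade is held, and the anchor pin shows through its slot at about (320,130). I'll compare the lateral positions in this picture.

Run:
```python
from h import *
np.set_printoptions(precision=2,suppress=True)
c=np.load("wh.npz");P=pts(c);p=np.array([.5538,-.1251]);y=-.2674
e=np.array([np.cos(y),np.sin(y)]);n=np.array([-e[1],e[0]])
X=(P[...,:2]-p)@e*1e3;Y=(P[...,:2]-p)@n*1e3;Z=P[...,2]*1e3
print("Yblade per X"); bz=(Z>115)&(Z<129)
for x in range(46,84,3):
    m=bz&(abs(X-x)<1.5)&(abs(Y)<20)
    if m.any(): print(x,Y[m].min(),Y[m].max(),np.median(Z[m]), "hole",[ (v.min(),v.max()) for v in [Y[(Z<100)&(abs(np.arange(400)[:,None]-0)>=0)&(abs(X-x)<1.5)&(abs(Y)<9)]] if len(v)])
m=(Z>33)&(Z<50)&(abs(X-66)<12)&(abs(Y)<20);print("pin",m.sum(),X[m].mean(),Y[m].mean(),Y[m].min(),Y[m].max(),Z[m].max())
m=(Z>37)&(Z<50)&(abs(X-66)<12)&(abs(Y)<20);print("pin",m.sum(),X[m].mean(),Y[m].mean())
m=(Z>8)&(Z<12)&(abs(X)<120)&(abs(Y)<60)
for x in (40,60,70,80,86):
    k=m&(abs(X-x)<2);print("plate",x,Y[k].min(),Y[k].max())
# image-row slot / pin columns
g=c["img"].mean(2)
for v in (118,124,130,136,142,150): print(v,g[v,300:342].astype(int))
```

```text
Yblade per X
46 -12.7544268070391 11.457994312467955 122.21212883262199 hole [(np.float64(-8.37668180433614), np.float64(8.72315968690059))]
49 -12.768179123082998 11.432971634241753 122.12351936219872 hole [(np.float64(-8.327271526081118), np.float64(8.692566983834205))]
52 -11.384373924310152 11.439354543538174 122.15814296092816 hole [(np.float64(-8.284191838068558), np.float64(8.65080093025704))]
55 -11.295042326413276 11.318662921778916 122.33354088020214 hole [(np.float64(-7.875033716576309), np.float64(8.193041060120635))]
58 -11.221769905872348 11.292090269589737 122.29079072502614 hole [(np.float64(-7.834537520623649), np.float64(8.14327673111197))]
61 -11.158271751008336 11.245623137131348 122.17672312235268 hole [(np.float64(-7.781712940474149), np.float64(8.12446751380301))]
64 -11.11104362367199 11.228091915449708 122.29962059612158 hole [(np.float64(-7.809587247068681), np.float64(8.100161622112408))]
67 -11.074135397690023 11.118906941658324 122.23135537760122 hole [(np.float64(-7.740993181272989), np.float64(8.082679791234707))]
70 -11.028611682245156 11.0628780482119
[... 1222 characters left out ...]
 [165 197 207 208 207 208 210 210 208 206 180 126 102 100  99 100 109 121
 150 189 205 206 190 129 101 101 100 100 110 167 200 207 208 208 209 209
 209 208 206 177 157 151]
136 [165 197 207 208 207 208 209 210 209 206 179 124 101  99  99  99  97  82
  75  73  73  73  73  74  73  76  93  98 108 167 200 207 208 207 208 210
 209 208 204 174 156 152]
142 [156 195 206 207 208 208 210 210 210 207 187 123  89  85  85  85  86  86
  83  77  75  75  75  76  75  75  76  83 104 186 205 207 207 207 208 209
 209 209 205 168 152 151]
150 [154 195 206 207 207 208 208 209 209 209 201 140 113 112 112 112 112 112
 110 111 110 111 110 111 111 112 112 112 122 188 206 206 207 207 208 209
 208 207 203 167 152 151]
```

The blade is true in the hand. The pin sits 0.6 mm off the actual TCP, which matches the arm's own tracking error, so I'll correct for that and lower.

Run:
```python
from h import *
np.set_printoptions(precision=4,suppress=True)
T=np.array([.5538,-.1251])-.00062*np.array([.2642,.9645]); cmd=T.copy()
print("target",T,"H",H)
for z in(.09,.082):
    env.move_linear([*cmd,z],vel=.08,rot=down(-15.4)); env.wait(.3)
    p=np.array(current_eef_pos()); cmd+=T-p[:2]; print(p,current_ee_rot(),current_wrist_force())
for z in(.082,.074,.066,.060,.0588):
    env.move_linear([*cmd,z],vel=.04); p=np.array(current_eef_pos()); f=np.array(current_wrist_force()); print(p,f)
    if f[2]>12: break
print(current_clock())
```

```text
target [ 0.5536 -0.1257] H [ 0.5537 -0.126 ]
[ 0.5539 -0.1258  0.0904] [ 3.1415 -0.0008 -0.2688] [-0.4534 -0.51   -0.1206]
[ 0.5535 -0.1256  0.0821] [ 3.1415 -0.0003 -0.2688] [-0.5198 -0.1639 -0.5735]
[ 0.5536 -0.1257  0.0821] [-0.0308  0.0022 -1.0692]
[ 0.5531 -0.1255  0.0734] [-0.5288 -0.8194  0.0692]
[ 0.5532 -0.1255  0.0655] [ 0.6648  0.2118 -0.9759]
[ 0.5532 -0.1255  0.0596] [-0.4537 -0.4544 -1.2153]
[ 0.5535 -0.1257  0.0588] [-1.2802  0.7463 -1.0037]
12.2917
```

Run:
```python
from h import *
np.set_printoptions(precision=4,suppress=True)
gripper_to(.03); env.wait(.1); p=np.array(current_eef_pos())
env.move_linear([p[0],p[1],.2],vel=.15); env.wait(.3)
c=viewer.capture("wrist");np.savez("wr.npz",**c);save(c,"wr.png");P=pts(c)
Y=-.2688;e=np.array([np.cos(Y),np.sin(Y)]);n=np.array([-e[1],e[0]])
X=(P[...,:2]-H)@e*1e3;Yy=(P[...,:2]-H)@n*1e3;Z=P[...,2]*1e3
m=(Z>47)&(Z<56)&(abs(X)<45)&(abs(Yy)<15);print("rib",m.sum(),X[m].mean(),Yy[m].mean(),np.median(Z[m]))
for x in(-70,-45,45,70,79):
  m=(Z>25)&(Z<36)&(abs(X-x)<3)&(abs(Yy)<14)
  if m.any(): print(x,np.median(Z[m]),Yy[m].min(),Yy[m].max())
for s in (-1,1):
  m=(Z>38)&(Z<50)&(X*s>50)&(X*s<85)&(abs(Yy)<10)
  if m.any(): print("pin",X[m].mean(),Yy[m].mean(),Z[m].max())
# wheel plan
for yaw in range(-360,361,30):
    q=solver.inverse_kinematics([*W,.085],down(yaw)); print(yaw,None if q is None else np.array(q)[[0,5]])
print(current_clock())
```

```text
rib 606 1.5446018487370263 0.34498540802392635 50.556865383893594
-70 30.449758955902855 -12.406269210991937 12.148971468076159
-45 30.678062000342294 -12.006224306031568 11.75261169620786
45 30.941429007058808 -12.250758800420837 10.967865135370522
70 30.291974055694872 -12.141223475382727 13.131159404869669
79 30.88736771882433 -12.01199253817998 13.053920155072001
pin -66.60054588550848 0.4212212898987057 46.852904464531726
pin 66.20823103709971 0.29281233410067287 46.65687589095867
-360 [-0.4979  1.0729]
-330 [-0.4979  0.5493]
-300 [-0.4979  0.0257]
-270 [-0.4979 -0.4979]
-240 [-0.4979 -1.0215]
-210 [-0.4979 -1.5451]
-180 [-0.4979 -2.0687]
-150 [-0.4979 -2.5923]
-120 None
-90 [-0.4979  2.6437]
-60 [-0.4979  2.1201]
-30 [-0.4979  1.5965]
0 [-0.4979  1.0729]
30 [-0.4979  0.5493]
60 [-0.4979  0.0257]
90 [-0.4979 -0.4979]
120 [-0.4979 -1.0215]
150 [-0.4979 -1.5451]
180 [-0.4979 -2.0687]
210 [-0.4979 -2.5923]
240 None
270 [-0.4979  2.6437]
300 [-0.4979  2.1201]
330 [-0.4979  1.5965]
360 [-0.4979  1.0729]
14.3167
```

View pics/wr.png

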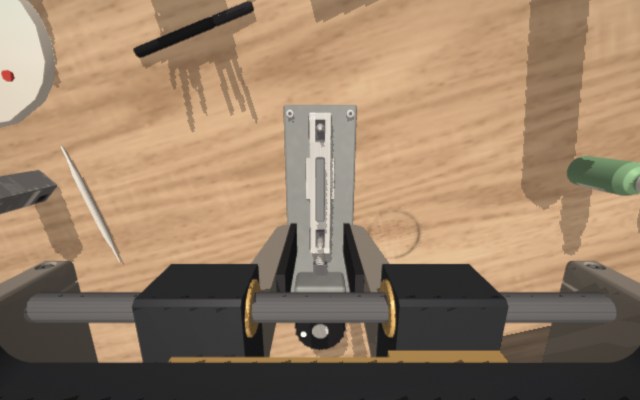

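The blade hangs flat over both pins. Next is the wheel: grip it and turn in steps while reading the torque, and stop around the knee to check.

```bash
cat >> h.py <<'E'
def tq(n=8):
    m=[];f=[]
    for _ in range(n): env.wait(.02); m.append(current_moment()[2]); f.append(current_effort()[5])
    return np.mean(m),np.std(m),np.mean(f)
E
python3 - <<'E'
from h import *
np.set_printoptions(precision=4,suppress=True)
gripper_to(.08)
T=np.array([.4101,-.0864])
env.reach([*T,.14],down(185)); env.wait(.2); cmd=2*T-np.array(current_eef_pos())[:2]
env.move_linear([*cmd,.0855],vel=.1); env.wait(.2)
print(current_eef_pos(),current_qpos()[5]); b=tq(); print("base",b)
gripper_to(.03,45); print(current_gripper_width(),current_grasp_force(),current_wrist_force()); print("gripped",tq())
q=np.array(current_qpos()); q0=q[5]
for i in range(1,9):
    q[5]=q0+.1*i; env.movej(list(q)); t=tq()
    print(.1*i,round(current_qpos()[5]-q0,3),np.round([t[0]-b[0],t[1],t[2]-b[2]],3),round(current_gripper_width(),4))
    if t[0]-b[0]>.55: break
print(current_wrist_force(),current_clock())
E
```

```text
[ 0.4106 -0.0867  0.0862] -2.1558376763662124
base (np.float64(0.002833194150079605), np.float64(0.02528034163337777), np.float64(-5.8544521550629725e-05))
0.0528560148520198 45.00018239021301 [0.7734 0.9405 1.184 ]
gripped (np.float64(-0.005726480716926339), np.float64(0.014978715943962351), np.float64(0.00029445057975863165))
0.1 0.098 [0.271 0.03  0.308] 0.0532
0.2 0.198 [0.347 0.032 0.377] 0.0532
0.30000000000000004 0.298 [0.358 0.016 0.377] 0.053
0.4 0.398 [0.346 0.025 0.378] 0.053
0.5 0.498 [0.357 0.019 0.379] 0.053
0.6000000000000001 0.598 [0.372 0.02  0.382] 0.0531
0.7000000000000001 0.698 [0.352 0.036 0.382] 0.0533
0.8 0.798 [0.366 0.03  0.382] 0.0532
[1.8344 5.6493 1.5536] 23.1
```

Joint 6 effort is the clean signal: it reads 0.38 when slack, against a true 0.40. I'll continue to about 0.61.

Run:
```python
from h import *
q=np.array(current_qpos()); q[5]+=.002; s=q[5]; a=0
while a<1.9:
    e=tq(3)[2]; a+=.1 if e<.48 else .05 if e<.57 else .03
    q[5]=s+a; env.movej(list(q)); t=tq(5)
    print(round(.8+a,3),np.round(t,3),round(current_gripper_width(),4),round(current_clock(),1))
    if t[2]>.61 or t[0]>.66: break
```

```text
0.9 [0.376 0.034 0.4  ] 0.053 23.5
1.0 [0.367 0.023 0.393] 0.053 23.9
1.1 [0.376 0.02  0.397] 0.0531 24.2
1.2 [0.389 0.019 0.423] 0.0533 24.6
1.3 [0.419 0.029 0.454] 0.0533 25.0
1.4 [0.484 0.011 0.488] 0.0532 25.4
1.5 [0.488 0.011 0.522] 0.0535 25.8
1.55 [0.536 0.025 0.541] 0.0528 26.2
1.6 [0.542 0.027 0.559] 0.0529 26.6
1.65 [0.548 0.028 0.576] 0.053 26.9
1.7 [0.572 0.022 0.594] 0.0531 27.3
1.73 [0.598 0.014 0.605] 0.053 27.7
1.76 [0.612 0.015 0.616] 0.0534 28.1
```

Run:
```python
from h import *
np.set_printoptions(precision=4,suppress=True)
q=np.array(current_qpos()); q[5]+=.052; env.movej(list(q)); print(tq())
gripper_to(.085); env.wait(.3); p=np.array(current_eef_pos())
env.move_linear([p[0],p[1],.2],vel=.12); env.reach([.5535,-.1257,.26],down(-15.4)); env.wait(.3)
c=viewer.capture("wrist");save(c,"fin.png");P=pts(c)
Y=-.2688;e=np.array([np.cos(Y),np.sin(Y)]);n=np.array([-e[1],e[0]])
X=(P[...,:2]-H)@e*1e3;Yy=(P[...,:2]-H)@n*1e3;Z=P[...,2]*1e3
m=(Z>47)&(Z<56)&(abs(X)<45)&(abs(Yy)<15);print("rib",m.sum(),X[m].mean(),Yy[m].mean(),np.median(Z[m]))
for s in (-1,1):
  m=(Z>38)&(Z<50)&(X*s>50)&(X*s<90)&(abs(Yy)<10)
  if m.any(): print("pin",X[m].mean(),Yy[m].mean())
print(current_clock())
```

```text
(np.float64(0.6083010336320671), np.float64(0.023741829510459903), np.float64(0.6158665241673589))
rib 420 -5.127832889770318 0.43787866624863525 50.637468469033536
pin -76.79513682895761 0.5012137464663076
pin 66.2284805644622 0.5593149282816756
32.3833
```

View pics/fin.png

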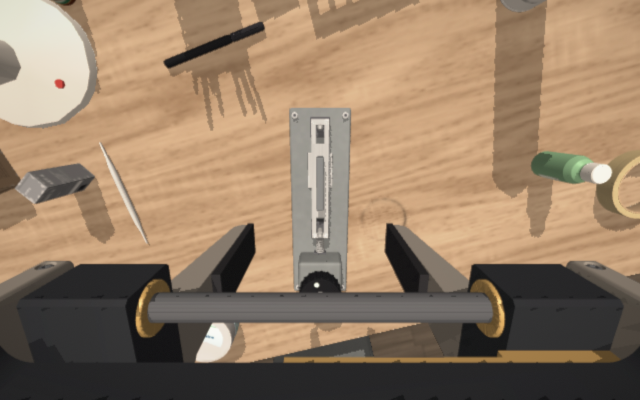

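The final reading was 0.616 after another 0.05 rad, where I expected about 0.63. I'll regrip briefly to check that the tension has stayed.

Run:
```python
from h import *
T=np.array([.4101,-.0864])
env.reach([*T,.14],down(100)); env.wait(.1); cmd=2*T-np.array(current_eef_pos())[:2]
env.move_linear([*cmd,.0855],vel=.1); env.wait(.1); b=tq(4)[2]
gripper_to(.03,45); print(b,tq(4)[2])
q=np.array(current_qpos()); s=q[5]
for a in(.1,.15,.18,.2,.22,.24,.26):
    q[5]=s+a; env.movej(list(q)); t=tq(5); print(a,np.round(t,3),round(current_clock(),1))
    if t[2]>.625: break
gripper_to(.085); env.wait(.2)
p=current_eef_pos(); env.move_linear([p[0],p[1],.2],vel=.12); print(current_clock())
```

```text
0.00016302344306495797 0.007182980953075457
0.1 [0.297 0.044 0.337] 36.1
0.15 [0.445 0.013 0.449] 36.5
0.18 [0.529 0.023 0.533] 36.8
0.2 [0.593 0.021 0.591] 37.1
0.22 [0.631 0.023 0.638] 37.5
39.3833
```

The torque rose linearly to 0.638 N m with no yielding, so the tension has held at about 28–30 N. I'm handing the job in.

```bash
python3 -c "
from cell import *
print(env.finish_job(),current_clock())"
```

```text
the job is handed in; nothing more can be done
the job is handed in; nothing more can be done
```

I hung the blade flat on both pins, wound the wheel to about 0.64 N m (roughly 30 N, estimated from the torque), let go and handed the job in at about 39 s; the hand-in call returned no verdict.

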